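# Nest the melting pans

### The arm

A 6-joint arm with a two-finger parallel gripper is mounted at the origin on the work surface. World frame = base frame: x ahead of the robot, y to its left, z up, the work surface at z = 0. Lengths are in m, angles in rad, forces in N, time in s.
With the tool pointing down it reaches from about 0.225 to 0.875 m from the base axis. Payload 3.4 kg.
Tool frame: the origin (TCP) lies midway between the tips of the shut fingers; the grasp point (between the pads) lies 19 mm behind it (manip.pinch_z is the distance from the TCP to the grasp point, in m); z points along the fingers, y is the line along which they close (so a half turn about z gives the same grasp; the last joint's range is limited). The gripper opens to 85 mm and grips with 20 to 120 N. Pads are 22 mm wide; open, the fingers measure 114 mm over their backs; the gripper's body (76 mm by 85 mm) begins 54 mm behind the grasp point. The pads swing forward as they close: fully open they stand 13 mm farther back than shut.
Start: joints at [0.989, 0.276, 1.505, -0, 1.361, -0.121], TCP at [0.256, 0.515, 0.231] pointing down, gripper open.
Joint ranges: [-2.89, 2.89], [-0.75, 2.08], [0.22, 2.7], [-1.18, 4.32], [0.11, 2.71], [-2.7, 2.7]. Speed limits (rad/s): [2.57, 2.57, 3.14, 3.14, 3.14, 3.14].

### API

Orientations are given as a unit quaternion [w, x, y, z].
In Python, from rig import manip gives the robot as it stands.
- The arm moves only by the tool carry_out, never from a script. Its arguments are lists of equal length, an entry for each row: "delta_pos": the shift along the tool's x, y, z scaled (see below), a list of three; "turn": the turn, a rotation vector about the tool's x, y, z scaled (see below), a list of three; "claw": the closure, from -1 (fully open) to 1 (shut). A call has 1 to 12 rows; each row is the pose to reach, as a shift and turn from the pose commanded when the call began, along the tool's axes at that moment; what a row does not reach only later rows make up. The controller multiplies each number of a shift by 400 mm and each number of a turn by 30 degrees. A row lasts 1/10 s, in which the tool goes at most 50 mm and 8.59 degrees, less where a joint would pass 70% of its speed; a pose out of reach is approached as far as the arm can. A call with a number of a shift or a turn outside -1 to 1 is refused whole. A call with a gripper value outside its range is refused whole. The fingers move at their own pace and stop on an object; "force" is the grip in N (left out, the last holds). Time passes only in rows, so rows that repeat a pose let the fingers close. It gives the time, the measured TCP pose, the force, the opening and the grip force at its end, in the units of the state.
- manip.get_state(): the state, without advancing time (a new reading comes with each control period).
- manip.get_image(name): name is "side" or "top" or "wrist"; returns a dict with "image" (384x512x3 uint8, red, green, blue), "z_map" (384x512 float32, m along the optical axis (not along the pixel's ray), 0 where there is no reading), "fx", "fy", "cx", "cy" (pixels), "k1" (the pictures are not rectified: a ray, as slopes to the right and down, at radius r is drawn at 1 + k1 r^2 times it, then the intrinsics apply), "world_to_cam" (4x4, takes a point from world to camera coordinates). Camera axes: x right, y down, z forward; pixel columns grow to the right and rows downward; lengths in m; the calibration is good to about 2 mm. A picture is of the moment at which its call begins.
- manip.sign_off(): hands the job in; it is judged then, once.
Trained networks look in the newest picture that a camera, given by its name, has taken for a name from the list of things; names that differ only in an ending like _2 or _b are one class to them, and where a whole thing is asked for, a point or a joint stands for the part that bears it (a point fixed in the world has none). Each returns a list of dicts, best first, with "score" (0 to 1); they miss things now and then, are a little off and sometimes report something else, mostly with a low value. They report only what shows in the picture. A call takes as long as a camera call.
- manip.spot_in(camera, query): "point" ([x, y, z] in m, in world coordinates, good to about 4 mm: the middle of the surface that is visible of it).
- manip.place_of(camera, query): "point" ([x, y, z] in m, in world coordinates, good to about 4 mm: a listed point, or the origin of a listed thing).
The state is a dict: "clock": time; "qpos": joint angles; "qd": joint speeds; "effort": joint torques, N m; "position": TCP position; "ee_rot": TCP orientation; "contact_force": force on the tool from outside, world axes, zero at the start; "moment": the same for the moment, N m; "width": finger opening in m; "gripper_force": force on a finger pad.
Only numpy, scipy, OpenCV 4.12 (cv2) and the standard library are available. Lean on these libraries where they do the work, as an engineer would, in place of code of your own. Each camera call takes 0.05 s, during which the arm holds its last target. There are 200 camera calls.

### The job

Clear the carving bench by nesting the three melting pans upright where the largest stands on its plywood board: the middle-sized one inside the largest, the smallest inside the middle-sized one, each fully home, with the three handles fanned well apart so that none lies over or against another. Set the pans down gently rather than dropping them, keep the largest on its board, and leave the tools and other things on the bench where they are.

Things in the scene. Friction and masses are not known exactly. Their poses are not given: they have to be found in the camera images.
- pan_large: Largest (widest, lowest) open round steel pan, loose, about 420 g: outside diameter 104 mm at the foot, 124 at the rim, 52 high, wall and floor 3. Level wooden bar handle along +x, 22 wide, 22 tall, 76 to 146 mm from the axis, centreline 48 above the underside, on a thin steel strap from just below the rim. Origin: centre of underside; z up. It stands on the plywood board.
- pan_medium: Middle-sized open round steel pan, loose, about 320 g: outside diameter 82 mm at the foot, 100 at the rim, 61 high, wall and floor 3. Level wooden bar handle along +x, 22 wide, 22 tall, 76 to 141 mm from the axis, centreline 57 above the underside, on a thin steel strap from just below the rim. Origin: centre of underside; z up. Home in the large pan: underside 3 mm above that pan's. Handles over one another foul and hold it up.
- pan_small: Smallest (narrowest, tallest) open round steel pan, loose, about 240 g: outside diameter 62 mm at the foot, 78 at the rim, 70 high, wall and floor 3. Level wooden bar handle along +x, 22 wide, 22 tall, 60 to 125 mm from the axis, centreline 66 above the underside, on a thin steel strap from just below the rim. Origin: centre of underside; z up. Home in the middle-sized pan: underside 3 mm above that pan's.
- pan_large_grip (a point): middle of the large pan's wooden handle, 111 mm out along the pan's +x and 48 mm above its underside
- pan_medium_grip (a point): middle of the middle-sized pan's wooden handle, 108.5 mm out along the pan's +x and 57 mm above its underside
- pan_small_grip (a point): middle of the small pan's wooden handle, 92.5 mm out along the pan's +x and 66 mm above its underside
- board: fixed plywood board 170 x 170 x 12 mm lying on the bench, under the large pan. Origin: centre of its underside.
- gouge_a: bystander: wood gouge about 200 mm long and 24 mm high lying far left. Origin: on the bench, under the joint of handle and blade; blade along +x (90 mm), handle along -x (110 mm).
- gouge_b: bystander: wood gouge about 190 mm long and 24 mm high, lying near right. Origin and axes as gouge_a.
- gouge_c: bystander: wood gouge about 200 mm long and 24 mm high, lying far right. Origin and axes as gouge_a.
- mallet: bystander: round carver's mallet, dark wood, 90 mm across and 228 mm tall, standing on its head, handle up, far left. Origin: centre of its underside.
- wax_jar: bystander: amber jar with steel cap, 72 mm across, 75 mm tall, far right. Origin: centre of its underside.
- oilstone: bystander: grey sharpening stone 170 x 55 x 28 mm lying near left, long side along its x. Origin: centre of its underside.

How it is judged:
At the end, for the whole second after the job is handed in: middle pan home in the large, small home in the middle: undersides under 6.5 mm apart, axes within 14 mm; all upright within 0.06 rad and at rest; large pan on the board within 35 mm of its centre; handle middles over 45 mm apart, seen from above (z of pan_medium in the frame of pan_large between 0 and 0.0065 m and horizontal distance between pan_medium and pan_large below 0.014 m and z of pan_small in the frame of pan_medium between 0 and 0.0065 m and horizontal distance between pan_small and pan_medium below 0.014 m and angle between each of pan_large, pan_medium, pan_small's own z axis and vertical below 0.06 rad and linear speed of each of pan_large, pan_medium, pan_small below 0.02 m/s and horizontal distance between pan_large and board below 0.035 m and z of pan_large in the frame of board between 0.008 and 0.016 m and horizontal distance between pan_large_grip and pan_medium_grip above 0.045 m and horizontal distance between each of pan_large_grip, pan_medium_grip and pan_small_grip above 0.045 m); the robot touches nothing.
It fails at once if a tool or other bystander was moved by more than 30 mm (distance of any of gouge_a, gouge_b, gouge_c, mallet, wax_jar, oilstone from where it was at the start of the episode above 0.03 m).
It fails at once if a pan was forced or slammed home (more than 60 N against another pan) (contact force between any of pan_medium, pan_small and pan_large above 60 N or contact force between pan_small and pan_medium above 60 N).
It fails at once if a pan was dropped (it fell faster than 0.45 m/s out of the fingers, about a 10 mm drop) ((linear speed of pan_large above 0.45 m/s and contact force between the fingers and pan_large below 0.05 N) or (linear speed of pan_medium above 0.45 m/s and contact force between the fingers and pan_medium below 0.05 N) or (linear speed of pan_small above 0.45 m/s and contact force between the fingers and pan_small below 0.05 N)).
It also fails if it takes over 64 s, if anything falls off the work surface, if the arm or the gripper's body presses on something with over 40 N, if the wrist force passes 120 N, or if a joint passes its speed limit or range.

## Working session

There is one attempt and no reset: what is moved stays moved. The work goes in short steps, Python scripts to look and compute and a tool call to move; the robot and the scene stay as the last step left them, time stands still between calls to the robot, and variables do not carry over. Pictures are saved under pics/ and viewed, at most 10 in all, crops included, and the job is handed in when it is done.

Besides the shell and the picture viewer there is one more tool, called after "Request:" by a JSON object that holds its "api" and its "payload". carry_out: Moves the arm, as the interface text tells. Shifts and turns lie within -1 to 1; 1 stands for 400 mm of shift or 30 degrees of turn. Its arguments: {"type":"object","properties":{"delta_pos":{"type":"array","items":{"type":"array","items":{"type":"number","minimum":-1,"maximum":1}}},"turn":{"type":"array","items":{"type":"array","items":{"type":"number","minimum":-1,"maximum":1}}},"claw":{"type":"array","items":{"type":"number"}},"force":{"type":"number"}},"required":["delta_pos","turn","claw"]}

```bash
mkdir -p pics; ls
cat > h.py <<'E'
import numpy as np, cv2
from rig import manip
def save(cam,fn):
    d=manip.get_image(cam); cv2.imwrite('pics/'+fn,cv2.cvtColor(d['image'],cv2.COLOR_RGB2BGR)); return d
def cloud(d):
    z=d['z_map']; H,W=z.shape; u,v=np.meshgrid(np.arange(W),np.arange(H))
    K=np.array([[d['fx'],0,d['cx']],[0,d['fy'],d['cy']],[0,0,1.]])
    p=cv2.undistortPoints(np.stack([u,v],-1).reshape(-1,1,2).astype(np.float64),K,np.array([d['k1'],0,0,0.])).reshape(H,W,2)
    c=np.dstack([p[...,0]*z,p[...,1]*z,z,np.ones_like(z)])
    w=c@np.linalg.inv(d['world_to_cam']).T
    w=w[...,:3]; w[z==0]=np.nan; return w
E
python3 - <<'E'
from h import *
a=save('top','top1.png'); b=save('side','side1.png')
for c in('top','side'):
  for q in('pan_large','pan_medium','pan_small','pan_large_grip','pan_medium_grip','pan_small_grip','board','gouge_a','mallet','wax_jar','oilstone'):
    print(c,q,[(np.round(r['point'],3).tolist(),round(r['score'],2)) for r in manip.place_of(c,q)][:4])
print({k:np.round(v,3).tolist() for k,v in manip.get_state().items()}, manip.pinch_z)
cv2.imwrite('pics/both1.png',cv2.resize(np.hstack([a['image'],b['image']])[...,::-1],(800,300)))
E
```

```text
pics
top pan_large [([0.571, 0.0, 0.015], 0.95)]
top pan_medium [([0.575, -0.277, 0.0], 0.68)]
top pan_small [([0.513, 0.272, -0.004], 0.65)]
top pan_large_grip [([0.659, 0.074, 0.063], 0.86)]
top pan_medium_grip [([0.473, -0.239, 0.061], 0.87)]
top pan_small_grip [([0.425, 0.242, 0.069], 0.57)]
top board []
top gouge_a [([0.726, 0.176, 0.001], 0.67), ([0.39, -0.128, 0.003], 0.63), ([0.653, 0.384, -0.001], 0.62), ([0.73, -0.212, -0.003], 0.54)]
top mallet [([0.654, 0.383, 0.003], 0.67)]
top wax_jar [([0.653, -0.415, 0.0], 0.74)]
top oilstone [([0.395, 0.085, -0.002], 0.81), ([0.571, 0.0, 0.013], 0.63)]
side pan_large [([0.572, 0.001, 0.009], 0.61)]
side pan_medium [([0.578, -0.274, 0.003], 0.57)]
side pan_small [([0.514, 0.27, 0.001], 0.55)]
side pan_large_grip [([0.658, 0.071, 0.062], 0.88), ([0.731, 0.179, -0.001], 0.38)]
side pan_medium_grip [([0.472, -0.237, 0.056], 0.57)]
side pan_small_grip [([0.428, 0.236, 0.063], 0.64)]
side board [([0.574, -0.002, 0.004], 0.74)]
side gouge_a [([0.732, 0.176, -0.001], 0.96), ([0.729, -0.214, -0.0], 0.78), ([0.394, -0.132, -0.002], 0.47)]
side mallet [([0.655, 0.386, -0.001], 0.7)]
side wax_jar [([0.653, -0.415, 0.002], 0.82)]
side oilstone [([0.394, 0.08, -0.0], 0.92), ([0.391, -0.132, 0.002], 0.63)]
{'clock': 1.2, 'qpos': [0.989, 0.276, 1.505, -0.0, 1.361, -0.121], 'qd': [0.001, -0.0, -0.001, -0.001, -0.001, -0.001], 'effort': [0.002, -41.667, -24.611, -0.0, 0.001, -0.0], 'position': [0.256, 0.515, 0.231], 'ee_rot': [0.0, 0.228, 0.974, 0.0], 'contact_force': [0.837, -0.303, 0.19], 'moment': [-0.013, -0.022, -0.027], 'gripper_force': 0.0, 'width': 0.085} 0.0187
```

View pics/both1.png

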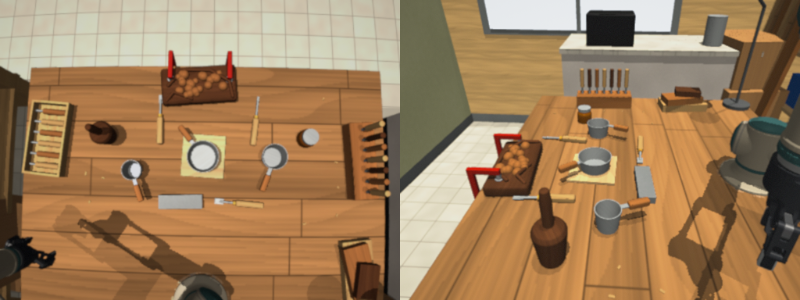

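Run:
```python
from h import *
from scipy.optimize import least_squares
d=manip.get_image('top'); w=cloud(d)
def fit(c,zt,r0,dz=.006):
    m=(abs(w[...,2]-zt)<dz)&(np.hypot(w[...,0]-c[0],w[...,1]-c[1])<r0+.01)&(np.hypot(w[...,0]-c[0],w[...,1]-c[1])>r0-.012)
    p=w[m][:,:2]
    s=least_squares(lambda a:np.hypot(*(p-a[:2]).T)-a[2],[*c,r0],loss='soft_l1',f_scale=.002)
    return s.x,len(p),w[m][:,2].max()
def handle(c,zt,lo,hi):
    R=np.hypot(w[...,0]-c[0],w[...,1]-c[1])
    m=(abs(w[...,2]-zt)<.006)&(R>lo)&(R<hi); p=w[m][:,:2]
    mn=p.mean(0); ev=np.linalg.svd(p-mn,full_matrices=0)[2][0]
    if ev@(mn-c)<0: ev=-ev
    return mn,np.degrees(np.arctan2(*(mn-c)[::-1])),np.degrees(np.arctan2(ev[1],ev[0])),w[m][:,2].mean(),len(p)
for n,c,zt,r,zh,lo,hi in(('L',(.571,0),.064,.06,.071,.078,.15),('M',(.576,-.276),.061,.0485,.068,.078,.145),('S',(.513,.271),.07,.0375,.077,.062,.13)):
    x,k,zz=fit(c,zt,r); print(n,x.round(4),k,round(zz,3)); 
    h=handle(x[:2],zh,lo,hi); print('  handle',[np.round(a,4) for a in h])
```

```text
L [ 5.727e-01 -2.000e-04  5.970e-02] 197 0.069
  handle [array([0.6596, 0.0681]), np.float64(38.1618), np.float64(38.0474), np.float64(0.0704), np.int64(160)]
M [ 0.5757 -0.2743  0.0487] 148 0.064
  handle [array([ 0.5184, -0.2756]), np.float64(-178.7219), np.float64(138.2425), np.float64(0.0679), np.int64(213)]
S [0.515  0.2719 0.0377] 129 0.074
  handle [array([0.4278, 0.2396]), np.float64(-159.6292), np.float64(-159.3148), np.float64(0.0764), np.int64(155)]
```

The top view, at half scale, shows the small pan at (130,170), the large one on its board at (203,155) and the medium at (273,157). The handles of the small and medium pans point towards the robot. The fit of the medium handle also picked up the jar, so I'll refit it and plan the approach.

```bash
cat >> h.py <<'E'
from scipy.spatial.transform import Rotation as Rn
def to(pos,az):
    """numbers for carry_out from the present pose to TCP pos, pointing down, tool x at azimuth az (deg)"""
    s=manip.get_state(); q=s['ee_rot']; R=Rn.from_quat([*q[1:],q[0]])
    a=np.radians(az); T=Rn.from_matrix(np.array([[np.cos(a),np.sin(a),0],[np.sin(a),-np.cos(a),0],[0,0,-1]]))
    print('shift',(R.inv().apply(np.array(pos)-s['position'])/.4).round(4),'turn',np.degrees((R.inv()*T).as_rotvec()/30).round(4),'t',round(s['clock'],2))
def hfit(w,c,g,zt):
    m=(abs(w[...,2]-zt)<.006)&(np.hypot(w[...,0]-g[0],w[...,1]-g[1])<.045); p=w[m][:,:2]
    R=np.hypot(*(p-c).T); p=p[R>.062]
    mn=p.mean(0); ev=np.linalg.svd(p-mn,full_matrices=0)[2][0]
    if ev@(mn-c)<0: ev=-ev
    return mn.round(4),np.degrees(np.arctan2(*(mn-c)[::-1])).round(1),np.degrees(np.arctan2(ev[1],ev[0])).round(1),w[m][:,2].mean().round(4),len(p)
E
python3 - <<'E'
from h import *
w=cloud(manip.get_image('top'))
print(hfit(w,np.array([.5757,-.2743]),(.4725,-.238),.068))
to((.35,.15,.2),160.7)
E
```

```text
(array([ 0.4743, -0.2353]), np.float64(159.0), np.float64(158.3), np.float64(0.0672), 164)
shift [-0.617  -0.7126  0.0782] turn [ 2.000e-04 -0.000e+00 -2.368e-01] t 1.3
```

Request:
{"api": "carry_out", "payload": {"delta_pos": [[-0.617, -0.7126, 0.078], [-0.617, -0.7126, 0.078], [-0.617, -0.7126, 0.078], [-0.617, -0.7126, 0.078], [-0.617, -0.7126, 0.078], [-0.617, -0.7126, 0.078], [-0.617, -0.7126, 0.078], [-0.617, -0.7126, 0.078], [-0.617, -0.7126, 0.078]], "turn": [[0, 0, -0.18], [0, 0, -0.18], [0, 0, -0.18], [0, 0, -0.18], [0, 0, -0.18], [0, 0, -0.18], [0, 0, -0.18], [0, 0, -0.18], [0, 0, -0.18]], "claw": [-1, -1, -1, -1, -1, -1, -1, -1, -1], "force": 100}}

```text
clock: 2.2
position: [0.3505, 0.147, 0.2]
ee_rot: [0.0, 0.185, 0.983, -0.001]
contact_force: [-1.1, 0.6, 0.3]
width: 0.0853
gripper_force: 0.0
```

Run:
```python
from h import *
print(manip.get_state()['position'])
to((.4744,-.2354,.12),159)
to((.4744,-.2354,.038),159)
```

```text
[0.35050498 0.14700718 0.2000347 ]
shift [-0.6358 -0.7779  0.2015] turn [-0.0023  0.0016 -0.0102] t 2.2
shift [-0.6356 -0.7776  0.4065] turn [-0.0023  0.0016 -0.0102] t 2.2
```

Request:
{"api": "carry_out", "payload": {"delta_pos": [[-0.636, -0.778, 0.1], [-0.636, -0.778, 0.1], [-0.636, -0.778, 0.1], [-0.636, -0.778, 0.1], [-0.636, -0.778, 0.1], [-0.636, -0.778, 0.1], [-0.636, -0.778, 0.1], [-0.636, -0.778, 0.2], [-0.636, -0.778, 0.2], [-0.636, -0.778, 0.2], [-0.636, -0.778, 0.2]], "turn": [[0, 0, -0.01], [0, 0, -0.01], [0, 0, -0.01], [0, 0, -0.01], [0, 0, -0.01], [0, 0, -0.01], [0, 0, -0.01], [0, 0, -0.01], [0, 0, -0.01], [0, 0, -0.01], [0, 0, -0.01]], "claw": [-1, -1, -1, -1, -1, -1, -1, -0.4, -0.4, -0.4, -0.4]}}

```text
clock: 3.3
position: [0.4756, -0.23, 0.12]
ee_rot: [-0.001, 0.179, 0.984, 0.001]
contact_force: [-0.5, -0.0, 0.8]
width: 0.0597
gripper_force: 0.0
```

Run:
```python
from h import *
d=save('wrist','w1.png'); w=cloud(d); print(manip.get_state()['position'],manip.get_state()['width'])
print(hfit(w,np.array([.5757,-.2743]),(.4744,-.2354),.068))
for q in('pan_medium','pan_medium_grip'): print(manip.place_of('wrist',q))
to((.4744,-.2354,.038),159)
```

```text
[ 0.47587369 -0.22981588  0.12071651] 0.059844418172545696
(array([ 0.4698, -0.236 ]), np.float64(160.1), np.float64(159.3), np.float64(0.0677), 3138)
[{'point': [0.5741, -0.2798, -0.0017], 'score': 0.62}]
[{'point': [0.4734, -0.2383, 0.0577], 'score': 0.65}]
shift [-2.000e-04 -1.410e-02  2.084e-01] turn [0.0005 0.0028 0.0134] t 3.45
```

View pics/w1.png

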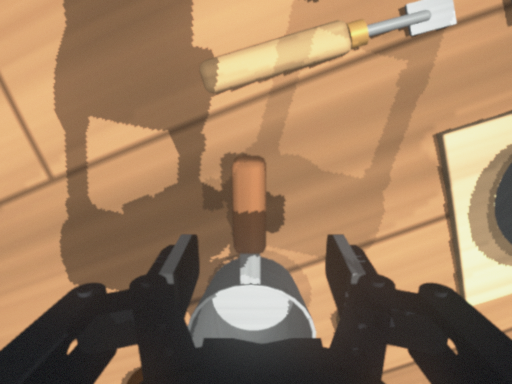

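The fingers straddle the handle, which sits at pixel (250,205), and they need to shift about 6 mm along tool y. I'll go down and grip.

Request:
{"api": "carry_out", "payload": {"delta_pos": [[0, -0.016, 0], [0, -0.016, 0.1], [0, -0.016, 0.2], [0, -0.016, 0.21], [0, -0.016, 0.21], [0, -0.016, 0.21], [0, -0.016, 0.21], [0, -0.016, 0.21], [0, -0.016, 0.21]], "turn": [[0, 0, 0.01], [0, 0, 0.01], [0, 0, 0.01], [0, 0, 0.01], [0, 0, 0.01], [0, 0, 0.01], [0, 0, 0.01], [0, 0, 0.01], [0, 0, 0.01]], "claw": [-0.4, -0.4, -0.4, -0.4, -0.4, 1, 1, 1, 1], "force": 100}}

```text
clock: 4.35
position: [0.4747, -0.2383, 0.0378]
ee_rot: [0.001, 0.182, 0.983, -0.001]
contact_force: [-0.3, 0.8, 6.1]
width: 0.0207
gripper_force: 97.6
```

Run:
```python
from h import *
s=manip.get_state(); print(s['position'],s['width'],s['gripper_force'],s['contact_force'],s['ee_rot'])
```

```text
[ 0.47468554 -0.23827848  0.03776625] 0.020673230531852067 97.57138252258301 [-0.27356375  0.79503355  6.12981959] [ 1.48074363e-03  1.82194257e-01  9.83261268e-01 -5.82917378e-04]
```

Request:
{"api": "carry_out", "payload": {"delta_pos": [[0, 0, -0.02], [0, 0, -0.05], [0, 0, -0.1], [0, 0, -0.15], [0, 0, -0.2], [0, 0, -0.24], [0, 0, -0.27], [0, 0, -0.28], [0, 0, -0.28], [0, 0, -0.28]], "turn": [[0, 0, 0], [0, 0, 0], [0, 0, 0], [0, 0, 0], [0, 0, 0], [0, 0, 0], [0, 0, 0], [0, 0, 0], [0, 0, 0], [0, 0, 0]], "claw": [1, 1, 1, 1, 1, 1, 1, 1, 1, 1]}}

```text
clock: 5.35
position: [0.4731, -0.2373, 0.1474]
ee_rot: [-0.001, 0.182, 0.983, 0.0]
contact_force: [-0.5, -0.1, -3.7]
width: 0.0204
gripper_force: 97.8
```

```bash
cat >> h.py <<'E'
def rim(w,c,zt,r,dz=.012):
    """fit plane to top-of-rim points near circle, then circle centre"""
    R=np.hypot(w[...,0]-c[0],w[...,1]-c[1]); m=(abs(w[...,2]-zt)<dz)&(R<r+.008)&(R>r-.012); p=w[m]
    from scipy.optimize import least_squares
    # per-angle highest points
    a=np.arctan2(p[:,1]-c[1],p[:,0]-c[0]); b=(a/np.radians(10)).astype(int)
    q=np.array([p[b==k][np.argsort(p[b==k][:,2])[-3:]].mean(0) for k in np.unique(b) if (b==k).sum()>3])
    s=least_squares(lambda x:q@np.r_[x[:2],1]*0+q[:,2]-x[2]-(q[:,:2]-c)@x[:2],[0,0,zt],loss='soft_l1',f_scale=.002).x
    o=least_squares(lambda x:np.hypot(*(q[:,:2]-x[:2]).T)-x[2],[*c,r],loss='soft_l1',f_scale=.002).x
    print('rim centre',o.round(4),'z',s[2].round(4),'tilt deg',np.degrees(s[:2]).round(2),len(q))
    return o
E
python3 - <<'E'
from h import *
s=manip.get_state(); print(s['position'],s['width'],s['gripper_force'],s['contact_force'],s['ee_rot'])
c=s['position'][:2]+.1085*np.array([np.cos(np.radians(-20.7)),np.sin(np.radians(-20.7))]); print(c)
a=save('top','t2.png'); b=save('side','s2.png')
for d in(a,b):
    w=cloud(d); 
    try: rim(w,c,.061+.112,.0485)
    except Exception as e: print(e)
    print(hfit(w,c,s['position'][:2],.068+.112))
for cam in('top','side'):
  for q in('pan_medium','pan_medium_grip','pan_large'): print(cam,manip.place_of(cam,q))
cv2.imwrite('pics/c2.png',np.hstack([a['image'][100:340,180:480],b['image'][100:340,150:450]])[...,::-1])
E
```

```text
[ 0.4730891  -0.23729342  0.14735733] 0.020404790933888414 97.81817078590393 [-0.54454843 -0.08473722 -3.72531012] [-8.33126889e-04  1.82250301e-01  9.83251742e-01  3.81676298e-04]
[ 0.57458477 -0.27564544]
rim centre [ 0.5745 -0.2731  0.0482] z 0.1695 tilt deg [-1.09  0.1 ] 24
(array([ 0.4513, -0.2221]), np.float64(156.5), np.float64(-153.4), np.float64(0.1768), 21)
rim centre [ 0.5727 -0.2733  0.0482] z 0.1679 tilt deg [-1.04  0.45] 22
(array([ 0.4692, -0.2263]), np.float64(154.9), np.float64(178.6), np.float64(0.1782), 66)
top [{'point': [0.574, -0.2785, 0.1064], 'score': 0.98}]
top [{'point': [0.4717, -0.2373, 0.1664], 'score': 0.87}]
top [{'point': [0.5705, 0.0011, 0.0141], 'score': 0.77}]
side [{'point': [0.5724, -0.274, 0.11], 'score': 0.68}]
side [{'point': [0.4717, -0.2367, 0.1614], 'score': 0.71}]
side [{'point': [0.571, 0.001, 0.0079], 'score': 0.86}]
```

View pics/c2.png

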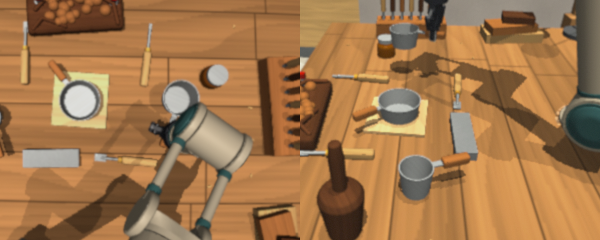

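The medium pan is held level: its rim tilts about 1° and its underside is at about 0.109 m. It now goes over the large pan.

Run:
```python
from h import *
s=manip.get_state(); p=s['position']
to(p+[-.002,.274,0],159);
```

```text
shift [2.502e-01 6.377e-01 3.000e-04] turn [ 0.0004 -0.0011 -0.0001] t 5.75
```

Request:
{"api": "carry_out", "payload": {"delta_pos": [[0.01, 0.025, 0], [0.035, 0.09, 0], [0.07, 0.18, 0], [0.105, 0.27, 0], [0.14, 0.36, 0], [0.175, 0.45, 0], [0.21, 0.535, 0], [0.235, 0.6, 0], [0.247, 0.63, 0], [0.25, 0.638, 0], [0.25, 0.638, 0], [0.25, 0.638, 0]], "turn": [[0, 0, 0], [0, 0, 0], [0, 0, 0], [0, 0, 0], [0, 0, 0], [0, 0, 0], [0, 0, 0], [0, 0, 0], [0, 0, 0], [0, 0, 0], [0, 0, 0], [0, 0, 0]], "claw": [1, 1, 1, 1, 1, 1, 1, 1, 1, 1, 1, 1]}}

```text
clock: 6.95
position: [0.472, 0.0355, 0.1481]
ee_rot: [0.0, 0.183, 0.983, -0.0]
contact_force: [0.1, 0.2, -3.1]
width: 0.0208
gripper_force: 98.3
```

Run:
```python
from h import *
s=manip.get_state(); print(s['position'],s['width'],s['gripper_force'])
a=np.radians(159); c=s['position'][:2]-.1085*np.array([np.cos(a),np.sin(a)]); print(c)
a=save('top','t3.png'); b=save('side','s3.png')
for d in(a,b):
    w=cloud(d); rim(w,c,.17,.0485); rim(w,np.array([.572,0]),.064,.0605,.006)
for cam in('top','side'):
  for q in('pan_medium','pan_large'): print(cam,manip.place_of(cam,q))
cv2.imwrite('pics/c3.png',np.hstack([a['image'][100:300,160:360],b['image'][130:330,150:350]])[...,::-1].repeat(2,0).repeat(2,1))
```

```text
[0.47197736 0.03547794 0.14811691] 0.020766460504058268 98.2506251335144
[ 0.57327084 -0.00340499]
rim centre [ 0.5729 -0.0024  0.048 ] z 0.1702 tilt deg [0.16 0.14] 34
rim centre [ 0.5735 -0.0006  0.0603] z 0.0645 tilt deg [0.19 0.18] 19
rim centre [ 0.5719 -0.0009  0.0482] z 0.17 tilt deg [-0.38  0.33] 32
rim centre [0.571  0.0016 0.0601] z 0.0642 tilt deg [-0.13  0.28] 23
top [{'point': [0.5714, -0.0033, 0.11], 'score': 0.58}]
top [{'point': [0.5693, -0.0006, 0.0157], 'score': 0.59}, {'point': [0.3889, -0.1284, 0.0027], 'score': 0.31}]
side [{'point': [0.5714, 0.0005, 0.1087], 'score': 0.58}]
side [{'point': [0.5694, 0.0014, 0.0083], 'score': 0.69}]
```

View pics/c3.png

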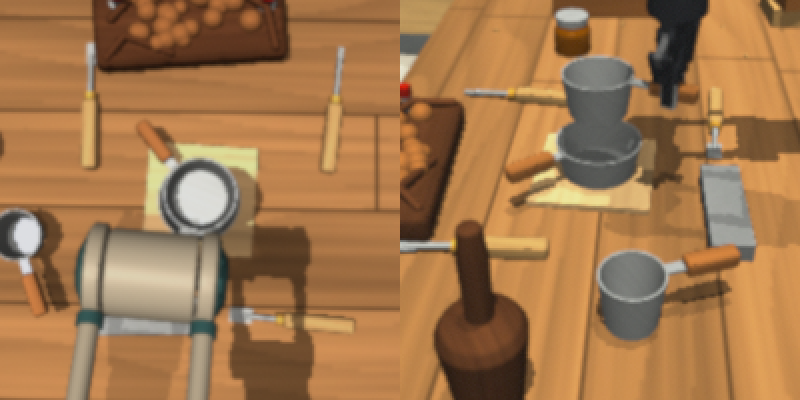

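Seen from above, the medium pan is concentric with the large one to about 2 mm. I'll correct for that and go down to about 4 mm above home.

Request:
{"api": "carry_out", "payload": {"delta_pos": [[0.002, 0.005, 0.015], [0.002, 0.005, 0.045], [0.002, 0.005, 0.08], [0.002, 0.005, 0.11], [0.002, 0.005, 0.14], [0.002, 0.005, 0.165], [0.002, 0.005, 0.185], [0.002, 0.005, 0.2], [0.002, 0.005, 0.21], [0.002, 0.005, 0.22], [0.002, 0.005, 0.225], [0.002, 0.005, 0.2275]], "turn": [[0, 0, 0], [0, 0, 0], [0, 0, 0], [0, 0, 0], [0, 0, 0], [0, 0, 0], [0, 0, 0], [0, 0, 0], [0, 0, 0], [0, 0, 0], [0, 0, 0], [0, 0, 0]], "claw": [1, 1, 1, 1, 1, 1, 1, 1, 1, 1, 1, 1]}}

```text
clock: 8.45
position: [0.4719, 0.0386, 0.0571]
ee_rot: [0.0, 0.182, 0.983, 0.0]
contact_force: [0.5, -0.3, -2.6]
width: 0.0206
gripper_force: 98.3
```

Request:
{"api": "carry_out", "payload": {"delta_pos": [[0, 0, 0.002], [0, 0, 0.004], [0, 0, 0.004]], "turn": [[0, 0, 0], [0, 0, 0], [0, 0, 0]], "claw": [1, 1, 1]}}

```text
clock: 8.75
position: [0.4719, 0.0385, 0.0556]
ee_rot: [0.0, 0.182, 0.983, 0.0]
contact_force: [-0.0, 0.9, -3.6]
width: 0.0206
gripper_force: 98.3
```

Request:
{"api": "carry_out", "payload": {"delta_pos": [[0, 0, 0.002], [0, 0, 0.004], [0, 0, 0.004]], "turn": [[0, 0, 0], [0, 0, 0], [0, 0, 0]], "claw": [1, 1, 1]}}

```text
clock: 9.05
position: [0.4718, 0.0386, 0.0539]
ee_rot: [0.0, 0.182, 0.983, 0.0]
contact_force: [0.2, -0.3, -2.8]
width: 0.0204
gripper_force: 98.3
```

Request:
{"api": "carry_out", "payload": {"delta_pos": [[0, 0, 0.0015], [0, 0, 0.0025], [0, 0, 0.0025]], "turn": [[0, 0, 0], [0, 0, 0], [0, 0, 0]], "claw": [1, 1, 1]}}

```text
clock: 9.35
position: [0.4718, 0.0386, 0.0532]
ee_rot: [0.0, 0.182, 0.983, 0.0]
contact_force: [-1.7, 0.3, 1.4]
width: 0.0207
gripper_force: 99.1
```

Run:
```python
from h import *
a=np.radians(159); 
for cam in('top','side'):
    w=cloud(manip.get_image(cam)); c=np.array([.573,0]); rim(w,c,.076,.0485,.008); rim(w,c,.064,.0605,.005)
```

```text
rim centre [0.5727 0.0007 0.0481] z 0.0763 tilt deg [-0.77  0.24] 22
rim centre [ 5.725e-01 -2.000e-04  6.000e-02] z 0.0647 tilt deg [ 0.03 -0.35] 26
rim centre [0.5712 0.0026 0.0481] z 0.0759 tilt deg [-0.47  0.28] 32
rim centre [ 0.5726 -0.0068  0.0588] z 0.0648 tilt deg [-0.47  2.11] 17
```

There is contact and the rim is at 0.076 m, so the medium pan is home. Releasing and backing straight up.

Request:
{"api": "carry_out", "payload": {"delta_pos": [[0, 0, 0], [0, 0, 0], [0, 0, 0], [0, 0, 0], [0, 0, 0], [0, 0, -0.05], [0, 0, -0.15], [0, 0, -0.27], [0, 0, -0.35], [0, 0, -0.35]], "turn": [[0, 0, 0], [0, 0, 0], [0, 0, 0], [0, 0, 0], [0, 0, 0], [0, 0, 0], [0, 0, 0], [0, 0, 0], [0, 0, 0], [0, 0, 0]], "claw": [1, 0.3, 0.1, -0.2, -0.2, -0.2, -0.2, -0.3, -0.4, -0.4], "force": 20}}

```text
clock: 10.45
position: [0.4753, 0.0383, 0.1978]
ee_rot: [0.006, 0.182, 0.983, 0.001]
contact_force: [-0.2, -0.2, 0.1]
width: 0.0598
gripper_force: 0.0
```

Run:
```python
from h import *
s=manip.get_state(); print(s['position'],s['width'])
w=cloud(manip.get_image('top')); c=np.array([.573,0]); rim(w,c,.076,.0485,.008); rim(w,c,.064,.0605,.005)
w=cloud(manip.get_image('side')); rim(w,c,.076,.0485,.008)
a=np.radians(200.5); g=np.array([.515,.2719])+.0925*np.array([np.cos(a),np.sin(a)]); print(g)
to((*g,.14),200.5)
```

```text
[0.4753154  0.03832616 0.19777437] 0.059831789306764964
rim centre [0.5728 0.0008 0.0479] z 0.0762 tilt deg [0.87 0.25] 24
rim centre [ 5.726e-01 -5.000e-04  5.980e-02] z 0.0641 tilt deg [0.33 0.37] 27
rim centre [0.5712 0.0026 0.0481] z 0.0761 tilt deg [-0.24  0.22] 30
[0.42835782 0.23950582]
shift [0.2821 0.4299 0.1332] turn [-2.0000e-04  3.1000e-03 -1.3835e+00] t 10.55
```

Request:
{"api": "carry_out", "payload": {"delta_pos": [[0.282, 0.43, 0.05], [0.282, 0.43, 0.05], [0.282, 0.43, 0.05], [0.282, 0.43, 0.05], [0.282, 0.43, 0.05]], "turn": [[0, 0, -0.9], [0, 0, -0.9], [0, 0, -0.9], [0, 0, -0.9], [0, 0, -0.9]], "claw": [-0.4, -0.4, -0.4, -0.4, -0.4]}}

```text
clock: 11.05
position: [0.425, 0.2435, 0.1703]
ee_rot: [-0.003, -0.055, 0.998, 0.0]
contact_force: [0.6, -0.3, -0.7]
width: 0.0597
gripper_force: 0.0
```

Request:
{"api": "carry_out", "payload": {"delta_pos": [[0, 0, 0.05], [0, 0, 0.083], [0, 0, 0.083], [0, 0, 0.083]], "turn": [[0, 0, -0.48], [0, 0, -0.48], [0, 0, -0.48], [0, 0, -0.48]], "claw": [-0.4, -0.4, -0.4, -0.4]}}

```text
clock: 11.45
position: [0.4276, 0.2388, 0.1387]
ee_rot: [-0.001, -0.176, 0.984, -0.0]
contact_force: [-0.4, 0.4, 0.4]
width: 0.0598
gripper_force: 0.0
```

Run:
```python
from h import *
d=save('wrist','w4.png'); w=cloud(d); s=manip.get_state(); print(s['position'],s['width'],s['qpos'])
print(hfit(w,np.array([.515,.2719]),(.4284,.2395),.077))
for q in('pan_small','pan_small_grip'): print(manip.place_of('wrist',q))
to((.4284,.2395,.047),200.5)
```

```text
[0.4282299  0.2390682  0.13945734] 0.059630424465840215 [ 3.67254480e-01  2.23166419e-01  1.82444354e+00 -9.71473265e-05
  1.09470265e+00 -1.55697082e+00]
(array([0.4247, 0.2397]), np.float64(-160.4), np.float64(-159.9), np.float64(0.0767), 2868)
[{'point': [0.516, 0.2695, 0.0007], 'score': 0.83}]
[{'point': [0.4276, 0.2389, 0.0639], 'score': 0.77}]
shift [0.0007 0.0007 0.2328] turn [-0.      0.0017 -0.0068] t 11.6
```

View pics/w4.png

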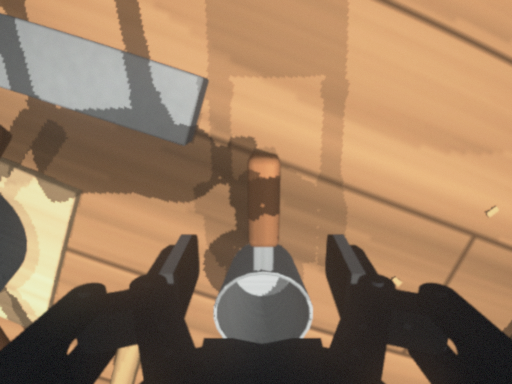

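The handle at (264,200) is centred between the fingers. Going down to grip.

Request:
{"api": "carry_out", "payload": {"delta_pos": [[0, 0, 0.1], [0, 0, 0.2], [0, 0, 0.235], [0, 0, 0.235], [0, 0, 0.235], [0, 0, 0.235], [0, 0, 0.235], [0, 0, 0.235]], "turn": [[0, 0, 0], [0, 0, 0], [0, 0, 0], [0, 0, 0], [0, 0, 0], [0, 0, 0], [0, 0, 0], [0, 0, 0]], "claw": [-0.4, -0.4, -0.4, -0.4, 1, 1, 1, 1], "force": 100}}

```text
clock: 12.4
position: [0.4292, 0.2399, 0.0472]
ee_rot: [0.002, -0.177, 0.984, 0.0]
contact_force: [-1.4, -1.1, 6.3]
width: 0.0204
gripper_force: 97.6
```

Request:
{"api": "carry_out", "payload": {"delta_pos": [[0, 0, -0.02], [0, 0, -0.05], [0, 0, -0.1], [0, 0, -0.15], [0, 0, -0.2], [0, 0, -0.25], [0, 0, -0.285], [0, 0, -0.3], [0, 0, -0.3], [0, 0, -0.3]], "turn": [[0, 0, 0], [0, 0, 0], [0, 0, 0], [0, 0, 0], [0, 0, 0], [0, 0, 0], [0, 0, 0], [0, 0, 0], [0, 0, 0], [0, 0, 0]], "claw": [1, 1, 1, 1, 1, 1, 1, 1, 1, 1]}}

```text
clock: 13.4
position: [0.4274, 0.2393, 0.165]
ee_rot: [-0.001, -0.177, 0.984, -0.0]
contact_force: [0.3, -0.9, -2.6]
width: 0.0208
gripper_force: 97.8
```

Run:
```python
from h import *
s=manip.get_state(); p=s['position']; print(p,s['width'],s['gripper_force'])
a=np.radians(200.4); c=p[:2]-.0925*np.array([np.cos(a),np.sin(a)]); print(c)
for cam in('top','side'):
    w=cloud(manip.get_image(cam)); rim(w,c,.19,.0375); print(manip.place_of(cam,'pan_small'))
a=np.radians(212); g=np.array([.572,.001])+.0925*np.array([np.cos(a),np.sin(a)]); print(g)
to((*g,p[2]),212)
```

```text
[0.42737973 0.23928862 0.1650084 ] 0.020836310445673214 97.78424978256226
[0.51407832 0.27153153]
rim centre [0.5136 0.2709 0.0371] z 0.1868 tilt deg [-0.57 -0.89] 23
[{'point': [0.5135, 0.2681, 0.1129], 'score': 0.79}]
rim centre [0.5128 0.2724 0.037 ] z 0.1873 tilt deg [-0.61 -0.27] 33
[{'point': [0.5124, 0.2708, 0.1185], 'score': 0.68}]
[ 0.49355555 -0.04801753]
shift [ 9.580e-02 -7.308e-01 -2.000e-04] turn [ 0.0004 -0.0035 -0.3868] t 13.6
```

Request:
{"api": "carry_out", "payload": {"delta_pos": [[0.003, -0.025, 0], [0.011, -0.08, 0], [0.02, -0.15, 0], [0.03, -0.23, 0], [0.041, -0.31, 0], [0.051, -0.39, 0], [0.062, -0.47, 0], [0.072, -0.55, 0], [0.082, -0.625, 0], [0.09, -0.685, 0], [0.095, -0.72, 0], [0.096, -0.73, 0]], "turn": [[0, 0, -0.01], [0, 0, -0.04], [0, 0, -0.08], [0, 0, -0.12], [0, 0, -0.16], [0, 0, -0.2], [0, 0, -0.25], [0, 0, -0.3], [0, 0, -0.33], [0, 0, -0.36], [0, 0, -0.385], [0, 0, -0.385]], "claw": [1, 1, 1, 1, 1, 1, 1, 1, 1, 1, 1, 1]}}

```text
clock: 14.8
position: [0.4941, -0.0498, 0.1655]
ee_rot: [-0.0, -0.274, 0.962, -0.0]
contact_force: [-0.6, -0.5, -2.1]
width: 0.0204
gripper_force: 98.1
```

Request:
{"api": "carry_out", "payload": {"delta_pos": [[0, 0, 0], [0, 0, 0]], "turn": [[0, 0, 0], [0, 0, 0]], "claw": [1, 1]}}

```text
clock: 15.0
position: [0.4934, -0.0471, 0.1655]
ee_rot: [-0.0, -0.275, 0.961, 0.0]
contact_force: [1.2, -0.4, -1.9]
width: 0.0206
gripper_force: 98.1
```

Run:
```python
from h import *
s=manip.get_state(); p=s['position']; print(p,s['width'],s['gripper_force'],s['qpos'][5])
a=np.radians(212); c=p[:2]-.0925*np.array([np.cos(a),np.sin(a)]); print(c)
a=save('top','t5.png'); b=save('side','s5.png')
for d in(a,b):
    w=cloud(d); rim(w,c,.187,.0375); rim(w,np.array([.572,.001]),.076,.0485,.006)
for cam in('top','side'):
  for q in('pan_small','pan_medium','pan_large'): print(cam,manip.place_of(cam,q))
cv2.imwrite('pics/c5.png',np.hstack([a['image'][100:300,160:360],b['image'][130:330,150:350]])[...,::-1].repeat(2,0).repeat(2,1))
```

```text
[ 0.49342651 -0.0470718   0.16551724] 0.020586328111478282 98.05414080619812 -2.3644764495563497
[0.57187096 0.00194574]
rim centre [0.5719 0.0007 0.0371] z 0.1867 tilt deg [-0.06  0.22] 18
rim centre [0.5735 0.0011 0.048 ] z 0.0765 tilt deg [ 1.36 -0.46] 5
rim centre [0.5702 0.0031 0.0372] z 0.1869 tilt deg [-0.73  0.08] 30
rim centre [0.5713 0.0026 0.048 ] z 0.0757 tilt deg [-0.15  0.89] 26
top [{'point': [0.5697, -0.0015, 0.1149], 'score': 0.57}]
top [{'point': [0.5716, 0.0008, 0.0152], 'score': 0.48}]
top [{'point': [0.5703, 0.0034, 0.0124], 'score': 0.75}]
side [{'point': [0.5693, -0.0007, 0.1194], 'score': 0.56}]
side [{'point': [0.5723, 0.0028, 0.0136], 'score': 0.58}]
side [{'point': [0.5705, 0.0032, 0.0099], 'score': 0.95}]
```

View pics/c5.png

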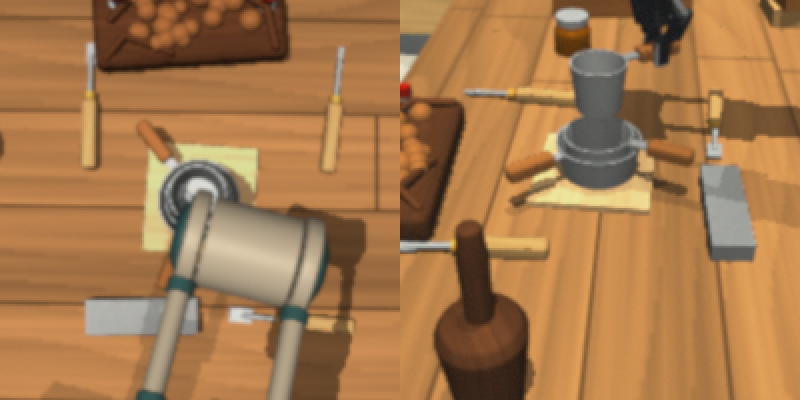

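The small pan is concentric with the medium one to about 1 mm. Going down with a small correction in x.

Request:
{"api": "carry_out", "payload": {"delta_pos": [[-0.002, -0.001, 0.015], [-0.002, -0.001, 0.045], [-0.002, -0.001, 0.08], [-0.002, -0.001, 0.115], [-0.002, -0.001, 0.145], [-0.002, -0.001, 0.17], [-0.002, -0.001, 0.19], [-0.002, -0.001, 0.205], [-0.002, -0.001, 0.217], [-0.002, -0.001, 0.227], [-0.002, -0.001, 0.2325], [-0.002, -0.001, 0.2335]], "turn": [[0, 0, 0], [0, 0, 0], [0, 0, 0], [0, 0, 0], [0, 0, 0], [0, 0, 0], [0, 0, 0], [0, 0, 0], [0, 0, 0], [0, 0, 0], [0, 0, 0], [0, 0, 0]], "claw": [1, 1, 1, 1, 1, 1, 1, 1, 1, 1, 1, 1]}}

```text
clock: 16.6
position: [0.4948, -0.0474, 0.0722]
ee_rot: [0.0, -0.275, 0.961, 0.0]
contact_force: [-0.0, -0.3, -2.9]
width: 0.0207
gripper_force: 98.1
```

Request:
{"api": "carry_out", "payload": {"delta_pos": [[0, 0, 0.002], [0, 0, 0.005], [0, 0, 0.006], [0, 0, 0.006]], "turn": [[0, 0, 0], [0, 0, 0], [0, 0, 0], [0, 0, 0]], "claw": [1, 1, 1, 1]}}

```text
clock: 17.0
position: [0.4948, -0.0474, 0.07]
ee_rot: [0.0, -0.275, 0.961, 0.0]
contact_force: [-0.8, 0.2, -2.9]
width: 0.0201
gripper_force: 98.1
```

Request:
{"api": "carry_out", "payload": {"delta_pos": [[0, 0, 0.0015], [0, 0, 0.003], [0, 0, 0.003]], "turn": [[0, 0, 0], [0, 0, 0], [0, 0, 0]], "claw": [1, 1, 1]}}

```text
clock: 17.3
position: [0.4947, -0.0474, 0.0686]
ee_rot: [-0.0, -0.275, 0.961, 0.0]
contact_force: [-0.5, -0.2, -1.8]
width: 0.0204
gripper_force: 98.1
```

Request:
{"api": "carry_out", "payload": {"delta_pos": [[0, 0, 0.0015], [0, 0, 0.003], [0, 0, 0.003]], "turn": [[0, 0, 0], [0, 0, 0], [0, 0, 0]], "claw": [1, 1, 1]}}

```text
clock: 17.6
position: [0.4948, -0.0474, 0.0674]
ee_rot: [-0.0, -0.275, 0.961, 0.0]
contact_force: [-0.5, -0.3, -2.6]
width: 0.0204
gripper_force: 98.1
```

Request:
{"api": "carry_out", "payload": {"delta_pos": [[0, 0, 0.0015], [0, 0, 0.002], [0, 0, 0.002]], "turn": [[0, 0, 0], [0, 0, 0], [0, 0, 0]], "claw": [1, 1, 1]}}

```text
clock: 17.9
position: [0.4948, -0.0474, 0.0666]
ee_rot: [0.0, -0.275, 0.961, 0.0]
contact_force: [-0.5, 1.1, -2.4]
width: 0.0205
gripper_force: 98.1
```

Run:
```python
from h import *
c=np.array([.572,.001])
for cam in('top','side'):
    w=cloud(manip.get_image(cam)); rim(w,c,.088,.0375,.008); rim(w,c,.076,.0485,.005)
```

```text
rim centre [0.5731 0.0006 0.0371] z 0.0876 tilt deg [1.91 0.66] 12
rim centre [0.5721 0.0006 0.0478] z 0.0768 tilt deg [-0.42 -0.28] 11
rim centre [0.5715 0.0025 0.037 ] z 0.0881 tilt deg [-0.65  0.14] 28
rim centre [ 0.5704 -0.0046  0.0467] z 0.0763 tilt deg [0.04 2.38] 17
```

Request:
{"api": "carry_out", "payload": {"delta_pos": [[0, 0, 0.001], [0, 0, 0.002], [0, 0, 0.002]], "turn": [[0, 0, 0], [0, 0, 0], [0, 0, 0]], "claw": [1, 1, 1]}}

```text
clock: 18.3
position: [0.4948, -0.0475, 0.066]
ee_rot: [0.0, -0.275, 0.961, 0.0]
contact_force: [-0.4, -0.3, -0.4]
width: 0.0209
gripper_force: 98.2
```

Request:
{"api": "carry_out", "payload": {"delta_pos": [[0, 0, 0.001], [0, 0, 0.0015], [0, 0, 0.0015]], "turn": [[0, 0, 0], [0, 0, 0], [0, 0, 0]], "claw": [1, 1, 1]}}

```text
clock: 18.6
position: [0.4948, -0.0475, 0.0656]
ee_rot: [0.0, -0.275, 0.961, -0.0]
contact_force: [-2.0, -1.4, 1.7]
width: 0.0203
gripper_force: 98.6
```

The small pan has touched down (+1.7 N against −2.5 N while it was carried). Releasing it and withdrawing.

Request:
{"api": "carry_out", "payload": {"delta_pos": [[0, 0, 0], [0, 0, 0], [0, 0, 0], [0, 0, 0], [0, 0, 0], [0, 0, -0.05], [0, 0, -0.15], [0, 0, -0.27], [0, 0, -0.35], [0, 0, -0.35]], "turn": [[0, 0, 0], [0, 0, 0], [0, 0, 0], [0, 0, 0], [0, 0, 0], [0, 0, 0], [0, 0, 0], [0, 0, 0], [0, 0, 0], [0, 0, 0]], "claw": [1, 0.3, 0.1, -0.1, -0.1, -0.1, -0.1, -0.1, -0.1, -0.1], "force": 20}}

```text
clock: 19.6
position: [0.4981, -0.0481, 0.2104]
ee_rot: [0.005, -0.275, 0.961, -0.003]
contact_force: [-0.1, 0.6, -0.1]
width: 0.0469
gripper_force: 0.0
```

Request:
{"api": "carry_out", "payload": {"delta_pos": [[0.3, 0, 0], [0.3, 0, 0], [0.3, 0, 0], [0.3, 0, 0], [0.3, 0, 0]], "turn": [[0, 0, 0], [0, 0, 0], [0, 0, 0], [0, 0, 0], [0, 0, 0]], "claw": [-0.1, -0.1, -0.1, -0.1, -0.1]}}

```text
clock: 20.1
position: [0.3932, -0.1109, 0.2049]
ee_rot: [0.0, -0.275, 0.962, 0.0]
contact_force: [1.0, 0.1, 0.3]
width: 0.0472
gripper_force: 0.0
```

Run:
```python
from h import *
c=np.array([.572,.001]); print(manip.get_state()['position'])
a=save('top','t6.png'); b=save('side','s6.png')
for d in(a,b):
    w=cloud(d); rim(w,c,.088,.0375,.006); rim(w,c,.076,.0485,.005); rim(w,c,.064,.0605,.005)
for cam in('top','side'):
  for q in('pan_small_grip','pan_medium_grip','pan_large_grip','board'): print(cam,q,[(np.round(r['point'],3),r['score']) for r in manip.place_of(cam,q)])
cv2.imwrite('pics/c6.png',np.hstack([a['image'][100:300,160:360],b['image'][130:330,150:350]])[...,::-1].repeat(2,0).repeat(2,1))
```

```text
[ 0.39318961 -0.11088815  0.20492762]
rim centre [5.725e-01 5.000e-04 3.720e-02] z 0.088 tilt deg [-0.69  0.47] 10
rim centre [0.5725 0.0008 0.0481] z 0.0764 tilt deg [0.3  0.85] 17
rim centre [ 5.724e-01 -4.000e-04  6.000e-02] z 0.0645 tilt deg [0.15 0.3 ] 29
rim centre [0.5714 0.0025 0.0372] z 0.0875 tilt deg [0.69 0.25] 25
rim centre [ 0.5705 -0.0038  0.0467] z 0.0761 tilt deg [-0.49  2.44] 19
rim centre [ 0.5734 -0.0029  0.0589] z 0.0648 tilt deg [-0.78  1.35] 16
top pan_small_grip [(array([ 0.496, -0.049,  0.088]), 0.66), (array([0.659, 0.07 , 0.061]), 0.48)]
top pan_medium_grip [(array([0.47 , 0.042, 0.071]), 0.97)]
top pan_large_grip [(array([0.657, 0.071, 0.064]), 0.81)]
top board []
side pan_small_grip [(array([ 0.497, -0.049,  0.081]), 0.73)]
side pan_medium_grip []
side pan_large_grip [(array([0.659, 0.072, 0.06 ]), 0.57)]
side board [(array([ 0.575, -0.003,  0.002]), 0.74)]
```

View pics/c6.png

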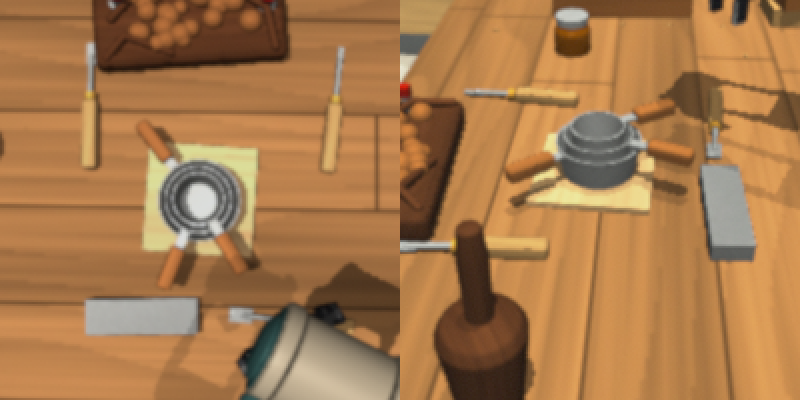

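The pans are nested concentric and level, with rims at 88, 76 and 64 mm. The handles are fanned out, their middles more than 90 mm apart, and the tools haven't moved. Handing in.

```bash
python3 -c "
from rig import manip
print(manip.sign_off())"
```

```text
the job is handed in; nothing more can be done
None
```

The three pans are nested upright on the board with their handles well apart and the tools left where they were; the job was handed in at about 20 s on the robot's clock, and no verdict came back.

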